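Slide the matching divider into the stock lane and close up the cartons

TASK

Of the three red-topped dividers, take the one whose foot matches the slot in the stocking deck, enter its foot at the slot's open end and slide it in until it has pushed the two cartons up tight against the backstop and you feel them press back firmly, without crushing them. Let go and leave it standing upright in the slot, snug against the front carton with both cartons still standing on the deck, and leave the other two dividers where they are.

Things in the scene. Friction and masses are not known exactly. Their poses are not given: they have to be found in the camera images.
- lane: fixed low stocking deck, 130 mm wide (x), 260 mm long (y), top 25 mm above the bench, with a lipped sliding slot along y at x = 0. Origin: centre of its underside, z up. The slot is open only at the +y end; a dark plate, 50 mm high, closes the -y end. A white-blue carton pair and a fixed steel backstop stand on the deck over the slot.
- lane_mouth (a point): centre of the slot's open end, where the lips begin, 13.5 mm above the bench; 130 mm from the lane's origin along its y; axes as the lane. Slot cavity 37 mm wide, 8 to 19 mm above the bench; above it two lips 6 mm thick with a 13.5 mm gap between. A roofless flared lead-in reaches 16 mm outward of this point, its floor at the slot floor's height.
- carton_front: the front carton (nearer the mouth), white with blue band, 80 mm (x) by 40 mm (y) by 45 mm high, loose on the deck, y along the slot; origin: centre of its underside. Gaps of 4 to 26 mm part it from the rear carton and that from the backstop, whose place varies and is not tracked. Each slides at 0.5 to 2 N: more means the row is tight. Backstop pad gives 1 mm per 2.5 N.
- carton_rear_centre (a point): centre of the rear carton, same size, look and axes as the front one, between it and the backstop
- divider_medium: the divider with the medium foot, about 0.25 kg; origin: centre of the foot's underside, z up. Flat dark foot 34 mm wide (x), 60 mm long (y), 8 mm thick: it fits the slot with 1.5 mm play each side and slides along y. On it a neck 10 mm wide, 60 mm long, up to 13.5 mm; across its middle a steel panel 90 mm wide (x), 4 mm thick (y), 19.5 to 72 mm up; then a red tab. Same front and back.
- divider_medium_grip (a point): centre of the medium divider's red grip tab, 92.5 mm above the underside of its foot, over the middle of the foot; tab 44 mm wide (x), 12 mm thick (y), 45 mm high (70 to 115 mm above the underside). Axes as the divider.
- divider_narrow_grip (a point): same point of the narrow divider, alike in all but its foot: 24 mm wide, too loose for this slot
- divider_wide_grip (a point): same point of the wide divider, alike in all but its foot: 44 mm wide, too wide for this slot
Not all that is in view belongs to the job. What is shaped like the divider_medium but blue or turquoise is not meant.

How it is judged:
On the way, in this order (a step that is already met when the one before it is completed fails the run):
1. the medium divider's foot has entered the slot at its open end (x of divider_medium_grip in the frame of lane between -0.008 and 0.008 m and z of divider_medium_grip in the frame of lane between 0.096 and 0.106 m and angle between divider_medium_grip's own z axis and vertical below 0.09 rad and angle between the y axis of divider_medium_grip and the y axis of lane, either way round below 0.12 rad and y of divider_medium_grip in the frame of lane between 0.08 and 0.13 m), for 0.05 s.
2. the divider, in the slot, presses the cartons against the backstop with over 4 N (x of divider_medium_grip in the frame of lane between -0.008 and 0.008 m and z of divider_medium_grip in the frame of lane between 0.096 and 0.106 m and angle between divider_medium_grip's own z axis and vertical below 0.09 rad and angle between the y axis of divider_medium_grip and the y axis of lane, either way round below 0.12 rad and contact force between divider_medium and carton_front above 4 N), for 0.06 s.
At the end, for the whole second after the job is handed in: the medium divider stands upright (within 5 degrees) with its foot in the slot between floor and lips, released and at rest, its panel within 4 mm of the front carton; both cartons stand on the deck (x of divider_medium_grip in the frame of lane between -0.008 and 0.008 m and z of divider_medium_grip in the frame of lane between 0.096 and 0.106 m and angle between divider_medium_grip's own z axis and vertical below 0.09 rad and angle between the y axis of divider_medium_grip and the y axis of lane, either way round below 0.12 rad and y of divider_medium_grip in the frame of lane below 0.06 m and y of divider_medium_grip in the frame of carton_front between 0.015 and 0.026 m and angle between each of carton_front, carton_rear_centre's own z axis and vertical below 0.12 rad and z of carton_rear_centre in the frame of lane above 0.044 m and z of carton_front in the frame of lane above 0.022 m and linear speed of each of divider_medium, carton_front below 0.01 m/s); the robot touches nothing.
It fails at once if the cartons are crushed (over 40 N from the divider) (contact force between divider_medium and carton_front above 40 N).
It fails at once if one of the other two dividers is moved by more than 40 mm (distance of any of divider_narrow_grip, divider_wide_grip from where it was at the start of the episode above 0.04 m).
It also fails if it takes over 59 s, if anything falls off the work surface, if the arm or the gripper's body presses on something with over 40 N, if the wrist force passes 120 N, or if a joint passes its speed limit or range.

ROBOT

A 7-joint arm with a two-finger parallel gripper is mounted at the origin on the work surface. World frame = base frame: x ahead of the robot, y to its left, z up, the work surface at z = 0. Lengths are in m, angles in rad, forces in N, time in s.
With the tool pointing down it reaches from about 0.4 to 0.85 m from the base axis. Payload 6.9 kg.
Tool frame: the origin (TCP) lies at the very end of the fingers, on their centre line; the grasp point (between the pads) lies 19 mm behind it; z points along the fingers, y is the line along which they close (so a half turn about z gives the same grasp; the last joint's range is limited). The gripper opens to 85 mm and grips with 20 to 120 N. Pads are 22 mm wide; open, the fingers measure 114 mm over their backs; the gripper's body (76 mm by 85 mm) begins 54 mm behind the grasp point. The pads swing forward as they close: fully open they stand 13 mm farther back than shut.
Start: joints at [-1.216, 0.507, -0.238, 1.5, 0.126, 1.149, -0.155], TCP at [0.155, 0.606, 0.231] pointing down, gripper open.
Joint ranges: [-3.08, 3.08], [-0.24, 2.05], [-1.43, 1.35], [0, 2.5], [-1.52, 4.66], [0.17, 1.96], [-2.89, 2.89]. Speed limits (rad/s): [2.39, 2.39, 3.14, 3.14, 3.14, 3.14, 3.14].

INTERFACE

Orientations are given as a rotation vector (axis times angle).
In Python, from plant import sensors, optics, close_job gives the robot as it stands.
- The arm moves only by the shell command python3 -m pendant 'ROWS' [FORCE]. ROWS is a JSON object of lists of equal length, an entry for each row: "hand": the opening, from -1 (shut) to 1 (fully open), so that 0 is half open; "offset": the shift along the world's x, y, z in mm, a list of three; "twist": the turn about the world's z in rad. In form: {"hand": [hand, ...], "offset": [[x, y, z], ...], "twist": [twist, ...]}. A call has 1 to 10 rows; each row is the pose to reach, as a shift and turn from the pose commanded when the call began; what a row does not reach only later rows make up. A row lasts 1/12 s, in which the tool goes at most 41.7 mm and 7.16 degrees, less where a joint would pass 70% of its speed; a pose out of reach is approached as far as the arm can. A call with a gripper value outside its range is refused whole. The fingers move at their own pace and stop on an object; FORCE is the grip in N (left out, the last holds). Time passes only in rows, so rows that repeat a pose let the fingers close. It gives the time, the measured TCP pose, the force, the opening and the grip force at its end, in the units of the state.
- sensors.get_obs(): the state, without advancing time (a new reading comes with each control period).
- optics.grab_frame(name): name is "scene" or "top" or "wrist"; returns a dict with "img" (400x640x3 uint8, blue, green, red), "depth" (400x640 float32, m along the optical axis (not along the pixel's ray), 0 where there is no reading), "mtx" (3x3 intrinsics, pixels), "rvec" (rotation vector, rad) and "tvec" (3), from world to camera coordinates, as OpenCV has them; the wrist camera has in their place "hand_eye" (4x4, takes a point from camera to tool coordinates, whose origin is the TCP and whose axes are the flange's). Camera axes: x right, y down, z forward; pixel columns grow to the right and rows downward; lengths in m; the calibration is good to about 2 mm. The wrist camera is an equidistant fisheye: a pixel r from the principal point sees the ray r / f radians off the axis. A picture is of the moment at which its call begins: read the wrist's pose just before it.
- close_job(): hands the job in; it is judged then, once.
The state is a dict: "t": time; "q": joint angles; "dq": joint speeds; "effort": joint torques, N m; "eef_pos": TCP position; "tool_rot": TCP orientation; "force": force on the tool from outside, world axes, zero at the start; "wrist_torque": the same for the moment, N m; "gripper_width": opening from 0.0 (shut) to 1.0 (fully open); "grip_force": force on a finger pad.
Only numpy, scipy, OpenCV 4.12 (cv2) and the standard library are available. Lean on these libraries where they do the work, as an engineer would, in place of code of your own. Each camera call takes 0.05 s, during which the arm holds its last target. There are 200 camera calls.

## Working session

There is one attempt and no reset: what is moved stays moved. The work goes in short steps, Python scripts to look and compute and a shell command to move; the robot and the scene stay as the last step left them, time stands still between calls to the robot, and variables do not carry over. Pictures are saved under pics/ and viewed, at most 10 in all, crops included, and the job is handed in when it is done.

```bash
mkdir -p pics; ls
python3 - <<'E'
from plant import sensors, optics
import cv2,numpy as np
o=sensors.get_obs(); print({k:np.round(v,3) for k,v in o.items() if k in('t','eef_pos','tool_rot','gripper_width','force')})
for n in('scene','top'):
    f=optics.grab_frame(n); cv2.imwrite(f'pics/{n}0.png',f['img']); np.savez(f'{n}0.npz',**f)
    R=cv2.Rodrigues(f['rvec'])[0]; print(n,f['mtx'].tolist(),'cam',-R.T@np.ravel(f['tvec']),'axis',R[2])
E
```

```text
pics
{'t': np.float64(0.0), 'eef_pos': array([0.154, 0.605, 0.23 ]), 'tool_rot': array([-3.910e-01, -3.117e+00,  3.000e-03]), 'force': array([-1.091,  0.305,  0.531]), 'gripper_width': np.float64(1.002)}
scene [[388.84967143200845, 0.0, 321.574773502678], [0.0, 388.84967143200845, 199.4918391375401], [0.0, 0.0, 1.0]] cam [ 1.18303199 -0.34747812  0.66473598] axis [-0.63991067  0.49081605 -0.5912816 ]
top [[459.6692596604946, 0.0, 318.3225052750112], [0.0, 459.6692596604946, 193.58685433319718], [0.0, 0.0, 1.0]] cam [0.40366105 0.10021753 0.94514007] axis [ 0.1405821   0.04016201 -0.98925411]
```

View pics/scene0.png

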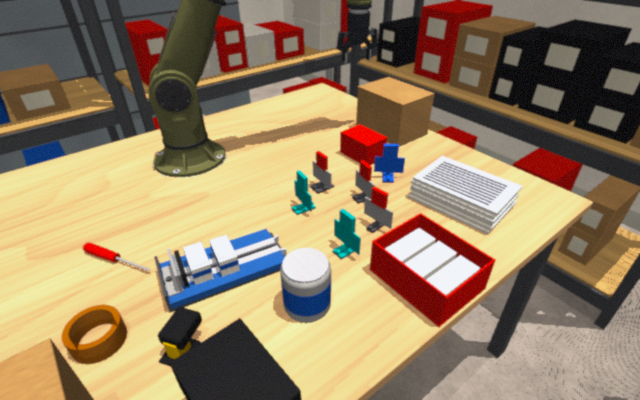

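View pics/top0.png

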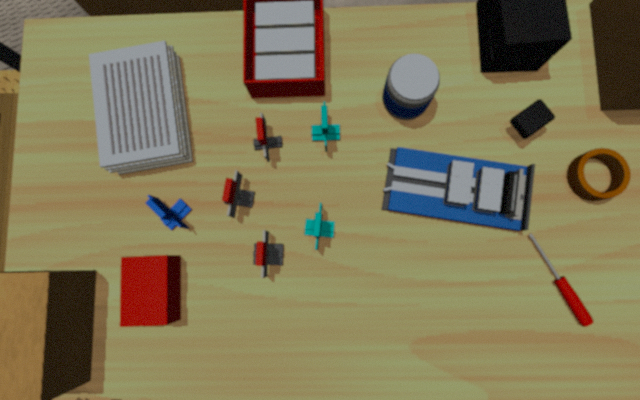

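The scene view shows three red-tabbed dividers at about (320,170), (363,180) and (378,208), and the deck at (220,265) with its mouth toward the upper right. In the top view the dividers are at (263,137), (235,195) and (265,255). The lane is at (460,188), with its mouth on the left at (387,185).

```bash
cat > h.py <<'E'
import numpy as np,cv2
def load(p):
    return dict(np.load(p))
def cast(f,uv,z):
    R=cv2.Rodrigues(f['rvec'])[0]; C=-R.T@np.ravel(f['tvec'])
    uv=np.atleast_2d(np.float32(uv)); d=np.c_[uv,np.ones(len(uv))]@np.linalg.inv(f['mtx']).T@R
    return C+d*((z-C[2])/d[:,2])[:,None]
def cloud(f):
    h,w=f['depth'].shape; u,v=np.meshgrid(np.arange(w),np.arange(h)); D=f['depth']
    R=cv2.Rodrigues(f['rvec'])[0]
    P=np.stack([u,v,np.ones_like(u)],-1)@np.linalg.inv(f['mtx']).T*D[...,None]
    return (P-np.ravel(f['tvec']))@R
E
python3 - <<'E'
from h import *
f=load('top0.npz'); P=cloud(f); hsv=cv2.cvtColor(f['img'],cv2.COLOR_BGR2HSV); H,S,V=cv2.split(hsv)
red=((H<8)|(H>172))&(S>150)&(V>60)
blue=(H>100)&(H<125)&(S>130)
print('bench z',np.median(P[300:380,300:500,2]))
for (u,v) in [(263,137),(235,195),(265,255)]:
    sl=np.s_[v-28:v+28,u-28:u+32]
    p=P[sl];m=red[sl]; z=p[...,2]
    r=p[m&(z>.1)]; print('div',u,v,'red n',len(r),'med',np.median(r,0).round(4) if len(r) else '')
    dark=(V[sl]<75)&(S[sl]<140)
    ft=dark&(z<.016)&(z>.003); print(' foot n',ft.sum())
    if ft.sum()>10:
        ys,xs=np.nonzero(ft); q=cast(f,np.c_[xs+u-28,ys+v-28],.008)[:,:2]
        print(' foot rect(m,8mm plane)',cv2.minAreaRect(np.float32(q*1000)))
ys,xs=np.nonzero(blue[140:240,370:545]); q=cast(f,np.c_[xs+370,ys+140],.025)[:,:2]
pz=P[140:240,370:545][blue[140:240,370:545]]; print('lane z',np.median(pz[:,2]))
k=q[(abs(pz[:,2]-.025)<.008)]; rr=cv2.minAreaRect(np.float32(k*1000)); print('lane',rr,cv2.boxPoints(rr))
c=f['img'][100:290,190:350]; a=cv2.resize(c,None,fx=3,fy=3,interpolation=cv2.INTER_CUBIC)
c2=f['img'][140:240,375:545]; b=cv2.resize(c2,None,fx=1.8,fy=1.8)
cv2.imwrite('pics/c1.png',cv2.convertScaleAbs(a,alpha=1.6,beta=15))
cv2.imwrite('pics/c2.png',cv2.resize(c2,None,fx=4.5,fy=4.5,interpolation=cv2.INTER_CUBIC))
E
```

```text
bench z -0.0004529680269838276
div 263 137 red n 150 med [0.6468 0.2415 0.1142]
 foot n 187
 foot rect(m,8mm plane) ((647.8194580078125, 242.6837158203125), (23.270065307617188, 56.230064392089844), 5.386025905609131)
div 235 195 red n 151 med [0.5319 0.3022 0.1142]
 foot n 210
 foot rect(m,8mm plane) ((532.5823364257812, 299.6595764160156), (51.48948669433594, 32.84294891357422), 79.44780731201172)
div 265 255 red n 171 med [0.4157 0.2413 0.1143]
 foot n 277
 foot rect(m,8mm plane) ((414.8477783203125, 228.15785217285156), (28.58373260498047, 40.30681610107422), 89.1587142944336)
lane z 0.02439523070413563
lane ((539.5731201171875, -141.97764587402344), (263.2459716796875, 128.77059936523438), 79.71927642822266) [[ 452.73062   -259.99652  ]
 [ 579.43384   -282.97836  ]
 [ 626.41565    -23.95877  ]
 [ 499.7124      -0.9769287]]
```

View pics/c1.png

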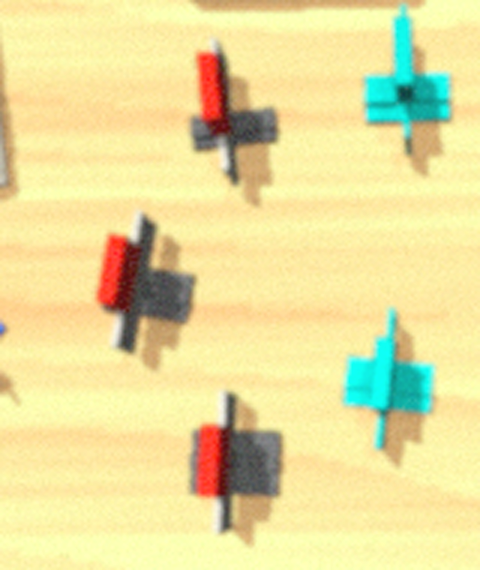

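The crop shows three feet, narrow at the top (235,128), medium in the middle (155,285) and wide at the bottom (240,463). The measured foot widths of 23, 33 and 40 mm agree. The medium divider is therefore at about (0.532, 0.302), almost parallel to the lane.

Run:
```python
from h import *
f=load('top0.npz'); P=cloud(f); ok=f['depth']>0
Q=P[ok]
a=np.array([.154,.605]);b=np.array([.532,.302]);d=b-a;L=np.hypot(*d);d/=L
def corr(a,b,w):
    d=(b-a);L=np.hypot(*d);d=d/L; r=Q[:,:2]-a; s=r@d; t=r@np.array([-d[1],d[0]])
    m=(s>-.05)&(s<L+.05)&(abs(t)<w); return [(round(x,2),round(Q[m&(abs(s-x)<.03)][:,2].max(),3)) for x in np.arange(0,L,.06) if (m&(abs(s-x)<.03)).any()]
print(corr(a,b,.09)); print(corr(b,np.array([.563,-.014]),.1))
# lane details in lane frame
yaw=-0.1789;c=np.array([.5396,-.142]); R=np.array([[np.cos(yaw),-np.sin(yaw)],[np.sin(yaw),np.cos(yaw)]])
q=(P[...,:2]-c)@R; z=P[...,2]
for y in np.arange(-.14,.17,.006):
    m=ok&(abs(q[...,1]-y)<.003)&(abs(q[...,0])<.09)
    mm=m&(abs(q[...,0])<.03)
    print(round(y,3),'xrange z>.02',(q[...,0][m&(z>.018)].min().round(4),q[...,0][m&(z>.018)].max().round(4)) if (m&(z>.018)).any() else '','z med mid',np.median(z[mm]).round(3))
```

```text
[(np.float64(0.0), np.float64(0.164)), (np.float64(0.06), np.float64(0.165)), (np.float64(0.12), np.float64(0.163)), (np.float64(0.18), np.float64(0.084)), (np.float64(0.24), np.float64(0.085)), (np.float64(0.3), np.float64(0.085)), (np.float64(0.36), np.float64(0.119)), (np.float64(0.42), np.float64(0.073)), (np.float64(0.48), np.float64(0.118))]
[(np.float64(0.0), np.float64(0.118)), (np.float64(0.06), np.float64(0.119)), (np.float64(0.12), np.float64(0.116)), (np.float64(0.18), np.float64(0.119)), (np.float64(0.24), np.float64(0.009)), (np.float64(0.3), np.float64(0.029))]
-0.14 xrange z>.02  z med mid nan
-0.134 xrange z>.02 (np.float64(-0.0634), np.float64(0.0657)) z med mid 0.049
-0.128 xrange z>.02 (np.float64(-0.0633), np.float64(0.0664)) z med mid 0.036
-0.122 xrange z>.02 (np.float64(-0.0631), np.float64(0.0659)) z med mid 0.028
-0.116 xrange z>.02 (np.float64(-0.0637), np.float64(0.0661)) z med mid nan
-0.11 xrange z>.02 (np.float64(-0.0628), np.float64(0.0655)) z med mid nan
-0.104 xrange z>.02 (np.float64(-0.0634), np.float64(0.0666)) z med mid 0.074
-0.098 xrange z>.02 
[... 2659 characters left out ...]
mid 0.024
0.112 xrange z>.02 (np.float64(-0.0624), np.float64(0.0664)) z med mid 0.024
0.118 xrange z>.02 (np.float64(-0.0632), np.float64(0.0654)) z med mid 0.024
0.124 xrange z>.02 (np.float64(-0.0624), np.float64(0.067)) z med mid 0.024
0.13 xrange z>.02 (np.float64(-0.0632), np.float64(0.0662)) z med mid 0.022
0.136 xrange z>.02 (np.float64(-0.0252), np.float64(0.028)) z med mid 0.009
0.142 xrange z>.02 (np.float64(-0.0269), np.float64(0.0299)) z med mid 0.007
0.148 xrange z>.02 (np.float64(-0.0249), np.float64(0.0271)) z med mid 0.0
0.154 xrange z>.02  z med mid -0.0
0.16 xrange z>.02  z med mid -0.0
0.166 xrange z>.02  z med mid -0.001
  return _methods._mean(a, axis=axis, dtype=dtype,
  ret = ret.dtype.type(ret / rcount)
```

View pics/c2.png

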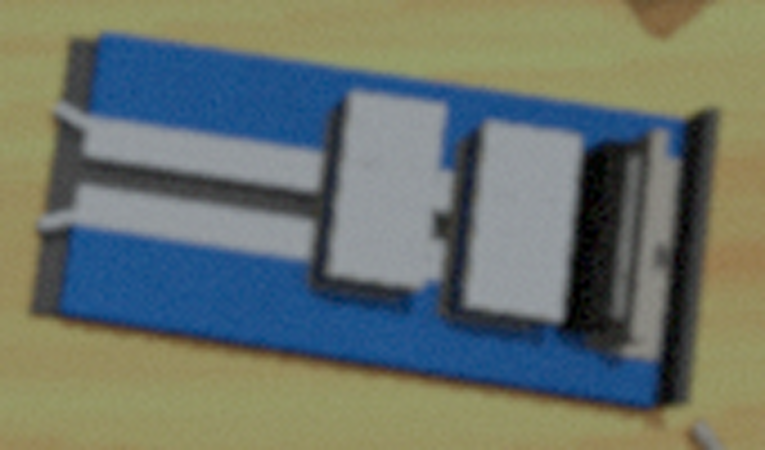

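The lane crop shows the lead-in flare at (60,165), the front carton at (385,190), the rear carton at (520,220) and the backstop at (610,240). The lane centre is about (0.541, -0.142) with yaw about -0.179. I'll move above the medium divider now.

```bash
python3 -m pendant '{"hand":[1,1,1,1,1,1,1,1,1,1],"offset":[[378,-303,-20],[378,-303,-20],[378,-303,-20],[378,-303,-20],[378,-303,-20],[378,-303,-20],[378,-303,-20],[378,-303,-20],[378,-303,-20],[378,-303,-20]],"twist":[0.067,0.067,0.067,0.067,0.067,0.067,0.067,0.067,0.067,0.067]}' 40
```

```text
t: 0.93
eef_pos: [0.4805, 0.3435, 0.2138]
tool_rot: [-0.287, -3.128, 0.001]
force: [1.5, -0.4, 0.5]
gripper_width: 1.0
grip_force: 0.0
```

```bash
python3 -m pendant '{"hand":[1,1,1,1],"offset":[[50,-40,-55],[50,-40,-55],[50,-40,-55],[50,-40,-55]],"twist":[0,0,0,0]}'
cat >> h.py <<'E'
from scipy.spatial.transform import Rotation as Ro
def wrist(name=None):
    from plant import sensors,optics
    o=sensors.get_obs(); f=optics.grab_frame('wrist'); f['pos']=np.array(o['eef_pos']); f['R']=Ro.from_rotvec(o['tool_rot']).as_matrix()
    if name: cv2.imwrite(f'pics/{name}.png',f['img']); np.savez(name+'.npz',**f)
    return f
def wcast(f,uv,z):  # wrist pixels -> world plane z
    K=f['mtx'];uv=np.atleast_2d(np.float64(uv)); a=(uv-[K[0,2],K[1,2]])/[K[0,0],K[1,1]]; r=np.hypot(*a.T)[:,None]
    d=np.c_[a/np.maximum(r,1e-9)*np.sin(r),np.cos(r)]; E=f['hand_eye']
    T=f['R']@E[:3,:3]; C=f['pos']+f['R']@E[:3,3]; d=d@T.T
    return C+d*((z-C[2])/d[:,2])[:,None]
E
python3 - <<'E'
from h import *
f=wrist('w1'); print(f['pos'],f['mtx'],f['hand_eye'].round(3)); H,S,V=cv2.split(cv2.cvtColor(f['img'],cv2.COLOR_BGR2HSV))
red=(((H<8)|(H>172))&(S>150)&(V>50)).astype('uint8')
n,l,st,ce=cv2.connectedComponentsWithStats(red)
for i in range(1,n):
    if st[i,4]>150: print(st[i],ce[i].round(1),wcast(f,ce[i],.115).round(4))
E
```

```text
t: 1.27
eef_pos: [0.5299, 0.3021, 0.1566]
tool_rot: [-0.294, -3.124, 0.006]
force: [-0.0, 0.3, 0.3]
gripper_width: 0.999
grip_force: 0.0
[0.52986772 0.30212734 0.15657468] [[309.70691629   0.         315.88789662]
 [  0.         309.70691629 195.65605988]
 [  0.           0.           1.        ]] [[ 0.001 -0.957 -0.29   0.075]
 [ 1.     0.001  0.001 -0.001]
 [-0.001 -0.29   0.957 -0.143]
 [ 0.     0.     0.     1.   ]]
[ 407    0  130   49 5164] [469.5  20.8] [[0.414  0.4225 0.115 ]]
[629  29  11  60 257] [634.9  58. ] [[0.4347 0.6172 0.115 ]]
[ 176   35   45   69 2349] [197.3  70.5] [[0.4182 0.248  0.115 ]]
[ 309  181   19   78 1366] [318.3 219.7] [[0.5264 0.3032 0.115 ]]
[261 316  25  25 287] [271.8 327.8] [[0.609  0.2513 0.115 ]]
```

View pics/w1.png

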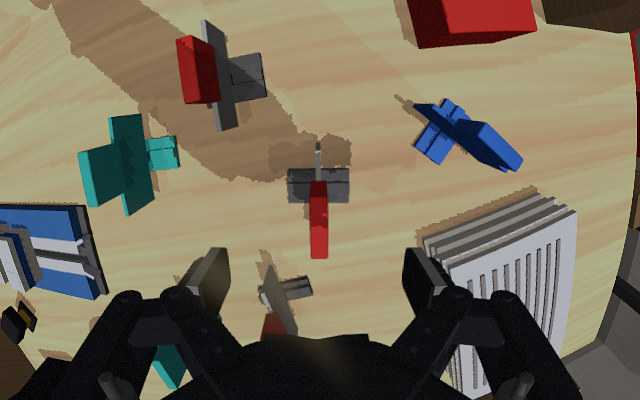

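The wrist view shows the medium tab at (318,220), square to the fingers and between them. Its foot is at (318,185).

Run:
```python
from h import *
f=load('w1.npz'); R=f['R']; 
def tool(p): return ((p-f['pos'])@R*1000).round(1)
print('tab far edge',tool(wcast(f,[[311,258.5],[327,258.5]],.115)), 'row200',tool(wcast(f,[[318,200]],.115)))
H,S,V=cv2.split(cv2.cvtColor(f['img'],cv2.COLOR_BGR2HSV))
dk=((V<90)&(S<90)).astype('uint8'); dk[:165]=0; dk[206:]=0; dk[:,:283]=0; dk[:,355:]=0
ys,xs=np.nonzero(dk); q=tool(wcast(f,np.c_[xs,ys],.008)); print(cv2.minAreaRect(np.float32(q[:,:2])))
print(V[182:205,318],H[182:205,318])
print('xaxis',R[:,0],'y',R[:,1])
```

```text
tab far edge [[-24.6  -4.2  41.5]
 [-24.6   6.5  41.5]] row200 [[16.7  0.3 41.6]]
((-2.293515205383301, 0.8433322906494141), (59.67374038696289, 34.33511734008789), 89.83440399169922)
[ 68  66  70  67  68  70  69  72  68  69  70  70  71  67  69 103 119 121
 122 122 122 122 122] [  0   3 178   0 178   2   0   2   0   2   2   0   1   2   4   1   1   0
   1   1   0   0   0]
xaxis [-0.98249904  0.18624267  0.00304953] y [ 0.18623048  0.98249839 -0.00388894]
```

```bash
python3 -m pendant '{"hand":[1,1,1,1,1,-1,-1,-1,-1,-1],"offset":[[2.5,0.5,-30],[2.5,0.5,-60],[2.5,0.5,-80],[2.5,0.5,-80],[2.5,0.5,-80],[2.5,0.5,-80],[2.5,0.5,-80],[2.5,0.5,-80],[2.5,0.5,-80],[2.5,0.5,-80]],"twist":[0,0,0,0,0,0,0,0,0,0]}' 40; python3 -m pendant '{"hand":[-1,-1,-1,-1,-1],"offset":[[0,0,0],[0,0,0],[0,0,0],[0,0,0],[0,0,0]],"twist":[0,0,0,0,0]}' 60
```

```text
t: 2.15
eef_pos: [0.5322, 0.3059, 0.0799]
tool_rot: [0.287, 3.127, 0.001]
force: [-1.0, 0.4, 0.7]
gripper_width: 0.3
grip_force: 0.0
t: 2.57
eef_pos: [0.5319, 0.3055, 0.0792]
tool_rot: [-0.287, -3.128, 0.001]
force: [-0.2, -1.2, 3.7]
gripper_width: 0.128
grip_force: 59.9
```

```bash
python3 -m pendant '{"hand":[-1,-1,-1,-1,-1,-1,-1,-1,-1,-1],"offset":[[0,0,40],[0,0,80],[0,0,120],[4,-25,135],[10,-60,135],[17,-100,135],[24,-140,135],[31,-180,135],[38,-220,135],[44,-250,135]],"twist":[0,0,0,0,0,0,0,0,0,0]}';  python3 -m pendant '{"hand":[-1,-1,-1,-1,-1,-1],"offset":[[0,0,-30],[0,0,-60],[0,0,-90],[0,0,-90],[0,0,-90],[0,0,-90]],"twist":[0,0,0,0,0,0]}'
python3 - <<'E'
from h import *
f=wrist('w2'); print(f['pos'],f['R'][:,1])
E
```

```text
t: 3.4
eef_pos: [0.5757, 0.0514, 0.2135]
tool_rot: [-0.291, -3.127, 0.003]
force: [-0.3, -1.2, -2.5]
gripper_width: 0.132
grip_force: 59.6
t: 3.9
eef_pos: [0.5766, 0.0561, 0.1252]
tool_rot: [0.286, 3.127, 0.001]
force: [0.9, 1.0, -2.2]
gripper_width: 0.133
grip_force: 59.5
[0.57660394 0.05609499 0.12521682] [1.81457760e-01 9.83398616e-01 4.92706266e-04]
```

View pics/w2.png

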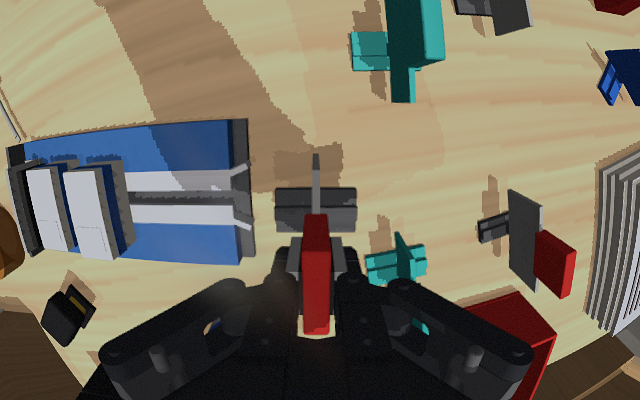

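The view shows the held foot spanning about (275-357, 188-232). The lane is to the left, with lips at rows 170-190 and 205-225 near column 230 and the slot gap at row 198.

Run:
```python
from h import *
f=load('w2.npz'); R=f['R']; g=cv2.cvtColor(f['img'],cv2.COLOR_BGR2GRAY).astype(float); g=cv2.GaussianBlur(g,(3,3),0)
H,S,V=cv2.split(cv2.cvtColor(f['img'],cv2.COLOR_BGR2HSV)); H2,S=H,S.astype(float); S=cv2.GaussianBlur(S,(3,3),0)
tool=lambda p:((p-f['pos'])@R*1000)
def edge(img,u,lo,hi,sgn):
    d=np.diff(img[lo:hi,u])*sgn; i=int(d.argmax()); w=d[max(i-1,0):i+2].clip(0); 
    return lo+0.5+(np.arange(max(i-1,0),i-1+1+1)[:len(w)]*w).sum()/w.sum()
G=[[],[],[],[]]
for u in range(150,232,4):
    c=198 if u>180 else 200
    G[0].append((u,edge(g,u,184,200,-1))); G[1].append((u,edge(g,u,198,212,1)))
    G[2].append((u,edge(S,u,158,182,-1))); G[3].append((u,edge(S,u,212,236,1)))
L=[]
for k,n in zip(G,['gap-','gap+','lip-','lip+']):
    p=tool(wcast(f,k,.025))[:,:2]; a=np.polyfit(p[:,1],p[:,0],1); r=np.std(p[:,0]-np.polyval(a,p[:,1])); L.append(a)
    print(n,'slope',a[0].round(4),'x at y=-30',np.polyval(a,-30).round(2),'at -70',np.polyval(a,-70).round(2),'res',r.round(2))
for u in (285,290,295,335,340,345):
    a,b=edge(g,u,180,196,-1),edge(g,u,224,242,1); 
    print(u,round(a,1),round(b,1),tool(wcast(f,[[u,a]],.046))[0,:2].round(1),tool(wcast(f,[[u,b]],.054))[0,:2].round(1))
print(g[183:196,290].round(),g[226:240,290].round())
for v in (200,222): print(v,g[v,268:282].round(),g[v,350:364].round())
```

```text
Traceback (most recent call last):
ValueError: operands could not be broadcast together with shapes (2,) (3,)
```

```bash
cat > m.py <<'E'
from h import *
f=load('w2.npz'); R=f['R']; g=cv2.cvtColor(f['img'],cv2.COLOR_BGR2GRAY).astype(float); g=cv2.GaussianBlur(g,(3,3),0)
S=cv2.GaussianBlur(cv2.cvtColor(f['img'],cv2.COLOR_BGR2HSV)[...,1].astype(float),(3,3),0)
tool=lambda p:((p-f['pos'])@R*1000)
def edge(img,u,lo,hi,sgn):
    d=np.diff(img[lo:hi,u])*sgn; i=np.clip(d.argmax(),1,len(d)-2); k=np.arange(i-1,i+2); w=d[k].clip(1e-6)
    return lo+0.5+(k*w).sum()/w.sum()
G=[[],[],[],[]]
for u in range(150,232,4):
    G[0].append((u,edge(g,u,184,200,-1))); G[1].append((u,edge(g,u,198,212,1)))
    G[2].append((u,edge(S,u,158,182,-1))); G[3].append((u,edge(S,u,212,236,1)))
for k,n in zip(G,['gap-','gap+','lip-','lip+']):
    p=tool(wcast(f,k,.025))[:,:2]; a=np.polyfit(p[:,1],p[:,0],1); r=np.std(p[:,0]-np.polyval(a,p[:,1]))
    print(n,'slope',a[0].round(4),'x at y=-30',np.polyval(a,-30).round(2),'at -70',np.polyval(a,-70).round(2),'res',r.round(2))
for u in (285,290,295,335,340,345):
    a,b=edge(g,u,180,196,-1),edge(g,u,224,242,1)
    print(u,round(a,1),round(b,1),tool(wcast(f,[[u,a]],.046))[0,:2].round(1),tool(wcast(f,[[u,b]],.054))[0,:2].round(1))
print(g[183:196,290].round(),g[226:240,290].round())
for v in (200,222): print(v,g[v,268:282].round(),g[v,350:364].round())
E
python3 m.py
```

```text
gap- slope 0.0028 x at y=-30 6.72 at -70 6.61 res 0.14
gap+ slope 0.0065 x at y=-30 -5.98 at -70 -6.24 res 0.04
lip- slope 0.0018 x at y=-30 24.7 at -70 24.63 res 0.2
lip+ slope 0.0005 x at y=-30 -24.69 at -70 -24.71 res 0.15
285 187.2 231.7 [ 14.7 -24. ] [-17.9 -24.2]
290 187.1 231.7 [ 14.8 -20.2] [-17.9 -20.4]
295 187.1 231.6 [ 14.8 -16.5] [-17.7 -16.7]
335 186.6 231.8 [15.2 13.3] [-17.8  13.5]
340 186.6 231.7 [15.2 17. ] [-17.8  17.2]
345 186.6 231.7 [15.2 20.7] [-17.9  21. ]
[119. 118. 115. 101.  71.  39.  33.  45.  50.  50.  49.  49.  49.] [ 70.  76.  84.  89.  91. 104. 138. 172. 183. 182. 177. 167. 157. 152.]
200 [183. 183. 178. 161. 145. 137. 110.  65.  48.  51.  52.  51.  50.  50.] [ 84.  85.  84.  84.  83.  91. 124. 158. 169. 170. 172. 171. 171. 171.]
222 [175. 175. 175. 175. 176. 176. 167. 137. 103.  87.  87.  88.  87.  85.] [ 85.  84.  84.  82.  91. 122. 157. 176. 179. 178. 178. 178. 179. 179.]
```

```bash
python3 -m pendant '{"hand":[-1,-1,-1,-1,-1,-1,-1],"offset":[[-4,-18,0],[-8,-36,0],[-8,-36,-15],[-8,-36,-28],[-8,-36,-34],[-8,-36,-34],[-8,-36,-34]],"twist":[0,0,0,0,0,0,0]}'
python3 - <<'E'
from h import *
f=wrist('w3'); print(f['pos'],f['R'][:,1])
E
```

```text
t: 4.53
eef_pos: [0.5685, 0.0201, 0.0911]
tool_rot: [0.286, 3.127, 0.0]
force: [0.6, 0.2, -3.2]
gripper_width: 0.135
grip_force: 59.5
[0.56849874 0.02014628 0.09113089] [1.81201094e-01 9.83445987e-01 3.91704472e-04]
```

View pics/w3.png

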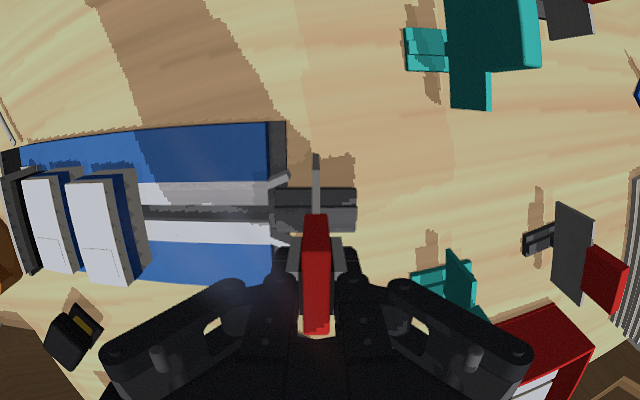

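The foot now sits in the lead-in. Its front edge is at column 275 and its neck at row 210 is in line with the slot gap. I'll lower it gently to find the floor.

```bash
python3 -m pendant '{"hand":[-1,-1,-1,-1],"offset":[[0,0,-1],[0,0,-1.5],[0,0,-2],[0,0,-2]],"twist":[0,0,0,0]}'; python3 -m pendant '{"hand":[-1,-1,-1],"offset":[[0,0,-0.7],[0,0,-1],[0,0,-1]],"twist":[0,0,0]}'
```

```text
t: 4.92
eef_pos: [0.5679, 0.0197, 0.0882]
tool_rot: [0.287, 3.128, -0.0]
force: [-0.9, -0.7, -2.3]
gripper_width: 0.133
grip_force: 59.5
t: 5.17
eef_pos: [0.5679, 0.0197, 0.0871]
tool_rot: [-0.287, -3.128, -0.0]
force: [0.1, 0.6, -2.9]
gripper_width: 0.131
grip_force: 59.7
```

```bash
python3 -m pendant '{"hand":[-1,-1,-1],"offset":[[0,0,-0.7],[0,0,-1],[0,0,-1]],"twist":[0,0,0]}'; python3 -m pendant '{"hand":[-1,-1,-1],"offset":[[0,0,-0.7],[0,0,-1],[0,0,-1]],"twist":[0,0,0]}'
```

```text
t: 5.42
eef_pos: [0.568, 0.0198, 0.087]
tool_rot: [0.287, 3.128, 0.0]
force: [-1.6, -0.6, 6.9]
gripper_width: 0.127
grip_force: 60.9
t: 5.67
eef_pos: [0.5681, 0.02, 0.0869]
tool_rot: [0.287, 3.127, 0.0]
force: [-4.3, 0.9, 14.2]
gripper_width: 0.132
grip_force: 62.0
```

```bash
python3 -m pendant '{"hand":[-1,-1,-1,-1,-1],"offset":[[0,0,2.7],[0,0,2.7],[-0.9,-4.9,2.7],[-1.8,-9.8,2.7],[-1.8,-9.8,2.7]],"twist":[0,0,0,0,0]}'; python3 -m pendant '{"hand":[-1,-1,-1],"offset":[[-0.9,-4.9,0],[-1.8,-9.8,0],[-1.8,-9.8,0]],"twist":[0,0,0]}'
```

```text
t: 6.08
eef_pos: [0.5655, 0.0079, 0.0873]
tool_rot: [-0.289, -3.127, 0.002]
force: [0.2, -0.2, -3.0]
gripper_width: 0.135
grip_force: 59.6
t: 6.33
eef_pos: [0.5639, -0.0017, 0.0876]
tool_rot: [-0.289, -3.128, 0.002]
force: [0.1, -0.8, -3.2]
gripper_width: 0.132
grip_force: 59.6
```

```bash
python3 -m pendant '{"hand":[-1,-1,-1,-1,-1],"offset":[[-1.8,-9.8,0],[-3.6,-19.7,0],[-5.4,-29.5,0],[-7.2,-39.4,0],[-7.2,-39.4,0]],"twist":[0,0,0,0,0]}'
python3 - <<'E'
from h import *
f=wrist('w4'); print(f['pos'],f['R'][:,1])
E
```

```text
t: 6.75
eef_pos: [0.5563, -0.0431, 0.0877]
tool_rot: [-0.293, -3.127, 0.003]
force: [-0.5, -0.8, -2.6]
gripper_width: 0.134
grip_force: 59.5
[ 0.55632285 -0.04311983  0.08773085] [ 0.18562025  0.98261929 -0.00211245]
```

View pics/w4.png

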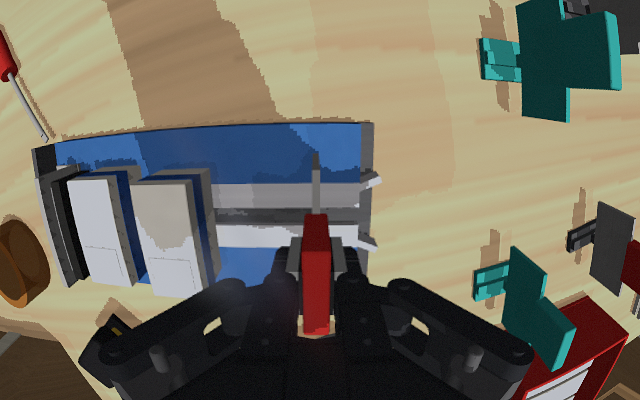

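The foot is under the lips and the tool is at lane y of about 0.10. The front carton's front face is at about column 215.

```bash
python3 -m pendant '{"hand":[-1,-1,-1,-1,-1,-1,-1,-1],"offset":[[-1.8,-9.8,0],[-3.6,-19.7,0],[-5.4,-29.5,0],[-7.2,-39.4,0],[-9,-49.2,0],[-10.9,-59,0],[-11.8,-63.9,0],[-11.8,-63.9,0]],"twist":[0,0,0,0,0,0,0,0]}';  python3 -m pendant '{"hand":[-1,-1,-1,-1,-1,-1],"offset":[[-0.7,-3.9,0],[-1.4,-7.9,0],[-2.2,-11.8,0],[-2.9,-15.7,0],[-3.6,-19.7,0],[-3.6,-19.7,0]],"twist":[0,0,0,0,0,0]}'
```

```text
t: 7.47
eef_pos: [0.5448, -0.1053, 0.0877]
tool_rot: [-0.291, -3.128, 0.001]
force: [0.7, 1.5, -3.6]
gripper_width: 0.131
grip_force: 59.6
t: 7.97
eef_pos: [0.5415, -0.1239, 0.0878]
tool_rot: [-0.288, -3.128, 0.001]
force: [1.0, -0.6, -3.6]
gripper_width: 0.132
grip_force: 59.5
```

```bash
for i in 1; do python3 -m pendant '{"hand":[-1,-1,-1,-1],"offset":[[-0.5,-3,0],[-1.1,-5.9,0],[-1.4,-7.9,0],[-1.4,-7.9,0]],"twist":[0,0,0,0]}'; done; python3 -m pendant '{"hand":[-1,-1,-1,-1],"offset":[[-0.5,-3,0],[-0.9,-4.9,0],[-0.9,-4.9,0],[-0.9,-4.9,0]],"twist":[0,0,0,0]}'
```

```text
t: 8.3
eef_pos: [0.5401, -0.1314, 0.0878]
tool_rot: [-0.288, -3.128, 0.001]
force: [-0.3, 0.5, -2.8]
gripper_width: 0.129
grip_force: 59.6
t: 8.63
eef_pos: [0.5393, -0.136, 0.0878]
tool_rot: [-0.287, -3.128, 0.0]
force: [-0.2, -0.9, -4.3]
gripper_width: 0.133
grip_force: 59.6
```

Run:
```python
from h import *
from plant import optics
yaw=-0.1789;c=np.array([.541,-.1423]); R=np.array([[np.cos(yaw),-np.sin(yaw)],[np.sin(yaw),np.cos(yaw)]])
f=optics.grab_frame('top'); np.savez('top1.npz',**f); P=cloud(f); q=(P[...,:2]-c)@R; z=P[...,2]
m=(f['depth']>0)&(abs(q[...,0])<.042)&(abs(q[...,1])<.14)&(z>.06)&(z<.085)
print(np.histogram(q[...,1][m],np.arange(-.13,.06,.004)))
```

```text
(array([  0,   0,   0,   0,   0,   0,  31, 106,  47,  36,  57,  65,   2,
        17,  50,  43,  44,  45,  33,  36,  41,  32,  32,  34,  28,  32,
        29,  31,  33,  30,  21,  21,  19,  10,  44,   5,   0,   0,   0,
         0,   0,   0,   0,   0,   0,   0,   0]), array([-0.13 , -0.126, -0.122, -0.118, -0.114, -0.11 , -0.106, -0.102,
       -0.098, -0.094, -0.09 , -0.086, -0.082, -0.078, -0.074, -0.07 ,
       -0.066, -0.062, -0.058, -0.054, -0.05 , -0.046, -0.042, -0.038,
       -0.034, -0.03 , -0.026, -0.022, -0.018, -0.014, -0.01 , -0.006,
       -0.002,  0.002,  0.006,  0.01 ,  0.014,  0.018,  0.022,  0.026,
        0.03 ,  0.034,  0.038,  0.042,  0.046,  0.05 ,  0.054,  0.058]))
```

The cartons now touch each other and about 5 to 10 mm remains to the backstop pad. I'll go on in small steps.

```bash
python3 -m pendant '{"hand":[-1,-1,-1,-1],"offset":[[-0.3,-1.5,0],[-0.5,-3,0],[-0.5,-3,0],[-0.5,-3,0]],"twist":[0,0,0,0]}'; python3 -m pendant '{"hand":[-1,-1,-1,-1],"offset":[[-0.3,-1.5,0],[-0.5,-3,0],[-0.5,-3,0],[-0.5,-3,0]],"twist":[0,0,0,0]}'
```

```text
t: 9.02
eef_pos: [0.5388, -0.1389, 0.0878]
tool_rot: [-0.287, -3.128, 0.0]
force: [0.2, -0.1, -4.0]
gripper_width: 0.131
grip_force: 59.5
t: 9.35
eef_pos: [0.5383, -0.142, 0.0878]
tool_rot: [-0.287, -3.128, 0.0]
force: [-0.3, 0.7, -3.3]
gripper_width: 0.133
grip_force: 59.6
```

```bash
python3 -m pendant '{"hand":[-1,-1,-1,-1],"offset":[[-0.3,-1.5,0],[-0.5,-3,0],[-0.5,-3,0],[-0.5,-3,0]],"twist":[0,0,0,0]}'; python3 -m pendant '{"hand":[-1,-1,-1,-1],"offset":[[-0.3,-1.5,0],[-0.5,-3,0],[-0.5,-3,0],[-0.5,-3,0]],"twist":[0,0,0,0]}'
```

```text
t: 9.68
eef_pos: [0.5379, -0.1443, 0.0878]
tool_rot: [-0.286, -3.128, -0.001]
force: [0.0, 2.5, -2.6]
gripper_width: 0.129
grip_force: 59.6
t: 10.02
eef_pos: [0.5376, -0.146, 0.0878]
tool_rot: [-0.285, -3.129, -0.003]
force: [0.4, 6.0, -1.9]
gripper_width: 0.127
grip_force: 59.8
```

```bash
python3 -m pendant '{"hand":[-1,-1,-1,-1,-1],"offset":[[-0.3,-1.5,0],[-0.5,-3,0],[-0.5,-3,0],[-0.5,-3,0],[-0.5,-3,0]],"twist":[0,0,0,0,0]}'
```

```text
t: 10.43
eef_pos: [0.5373, -0.1475, 0.0879]
tool_rot: [0.283, 3.129, 0.005]
force: [0.2, 10.8, 0.2]
gripper_width: 0.132
grip_force: 60.1
```

```bash
python3 -m pendant '{"hand":[-1,-1,-1,-1,-1],"offset":[[-0.3,-1.5,0],[-0.5,-2.5,0],[-0.5,-2.5,0],[-0.5,-2.5,0],[-0.5,-2.5,0]],"twist":[0,0,0,0,0]}'; python3 -m pendant '{"hand":[-1,-1,-1,-1,-1,-1],"offset":[[0.5,2.5,-0.5],[0.9,5,-1],[1,5.5,-1],[1,5.5,-1],[1,5.5,-1],[1,5.5,-1]],"twist":[0,0,0,0,0,0]}'
```

```text
t: 10.85
eef_pos: [0.5372, -0.1484, 0.088]
tool_rot: [0.281, 3.129, 0.008]
force: [0.6, 14.2, 1.6]
gripper_width: 0.13
grip_force: 60.3
t: 11.35
eef_pos: [0.5378, -0.146, 0.0871]
tool_rot: [0.284, 3.128, 0.003]
force: [-0.1, 7.5, 0.3]
gripper_width: 0.13
grip_force: 60.3
```

```bash
python3 -m pendant '{"hand":[-1,-1,-1],"offset":[[0.4,2,-0.3],[0.4,2.2,-0.3],[0.4,2.2,-0.3]],"twist":[0,0,0]}';  python3 -m pendant '{"hand":[-0.5,-0.2,0,0.2,0.2,0.2,0.2],"offset":[[0,0,0],[0,0,0],[0,0,0],[0,0,0],[0,0,0],[0,0,0],[0,0,0]],"twist":[0,0,0,0,0,0,0]}' 20
```

```text
t: 11.6
eef_pos: [0.538, -0.1453, 0.0871]
tool_rot: [0.287, 3.128, -0.0]
force: [-0.7, 4.0, 6.7]
gripper_width: 0.131
grip_force: 61.0
t: 12.18
eef_pos: [0.5378, -0.1456, 0.0864]
tool_rot: [-0.287, -3.128, 0.0]
force: [-0.4, -0.3, 0.1]
gripper_width: 0.595
grip_force: 0.0
```

```bash
python3 -m pendant '{"hand":[0.2,0.2,0.2,0.2,0.2,0.2,0.2,0.2,0.2,0.2],"offset":[[0,0,10],[0,0,30],[0,0,60],[0,0,100],[0,0,130],[-20,40,150],[-40,80,150],[-60,120,150],[-60,120,150],[-60,120,150]],"twist":[0,0,0,0,0,0,0,0,0,0]}'
python3 - <<'E'
from h import *
from plant import optics
f=optics.grab_frame('top'); np.savez('top2.npz',**f)
yaw=-0.1789;c=np.array([.541,-.1423]); R=np.array([[np.cos(yaw),-np.sin(yaw)],[np.sin(yaw),np.cos(yaw)]])
P=cloud(f); q=(P[...,:2]-c)@R; z=P[...,2]; ok=(f['depth']>0)&(abs(q[...,0])<.06)&(abs(q[...,1])<.14)
r=ok&(z>.116)&(z<.14); print('tab top y',np.percentile(q[...,1][r],[2,50,98]).round(4),'x',np.percentile(q[...,0][r],[2,50,98]).round(4),'z',np.median(z[r]).round(4))
m=ok&(z>.064)&(z<.074)&(abs(q[...,0])<.035); print(np.histogram(q[...,1][m],np.arange(-.11,.03,.004)))
g=optics.grab_frame('scene')['img'][200:320,120:340]; h=f['img'][130:245,375:545]
cv2.imwrite('pics/end.png',np.hstack([cv2.resize(g,(440,300)),cv2.resize(h,(360,300))]))
E
```

```text
t: 13.02
eef_pos: [0.4762, -0.0215, 0.2378]
tool_rot: [0.277, 3.129, 0.002]
force: [-0.5, -0.8, -0.2]
gripper_width: 0.599
grip_force: 0.0Traceback (most recent call last):
  File "<stdin>", line 6, in <module>
    return _quantile_unchecked(
        a, q, axis, out, overwrite_input, method, keepdims, weights)
    return _ureduce(a,
                    func=_quantile_ureduce_func,
    ...<5 lines>...
                    overwrite_input=overwrite_input,
                    method=method)
    r = func(a, **kwargs)
    result = _quantile(arr,
                       quantiles=q,
    ...<2 lines>...
                       out=out,
                       weights=wgt)
    slices_having_nans = np.isnan(arr[-1, ...])
                                  ~~~^^^^^^^^^
IndexError: index -1 is out of bounds for axis 0 with size 0
```

The arm probably hides the lane from the top camera, so I'll move it aside and look again.

```bash
python3 -m pendant '{"hand":[0.2,0.2,0.2,0.2,0.2,0.2,0.2,0.2,0.2,0.2],"offset":[[-30,300,20],[-30,300,20],[-30,300,20],[-30,300,20],[-30,300,20],[-30,300,20],[-30,300,20],[-30,300,20],[-30,300,20],[-30,300,20]],"twist":[0,0,0,0,0,0,0,0,0,0]}'
python3 - <<'E'
from h import *
from plant import optics
f=optics.grab_frame('top'); np.savez('top2.npz',**f)
g=optics.grab_frame('scene')['img'][200:320,120:340]; h=f['img'][130:245,375:545]
cv2.imwrite('pics/end.png',np.hstack([cv2.resize(g,(440,300)),cv2.resize(h,(360,300))]))
yaw=-0.1789;c=np.array([.541,-.1423]); R=np.array([[np.cos(yaw),-np.sin(yaw)],[np.sin(yaw),np.cos(yaw)]])
P=cloud(f); q=(P[...,:2]-c)@R; z=P[...,2]; ok=(f['depth']>0)&(abs(q[...,0])<.06)&(abs(q[...,1])<.14)
m=ok&(z>.064)&(z<.074)&(abs(q[...,0])<.035); print(np.histogram(q[...,1][m],np.arange(-.11,.03,.004)))
r=ok&(z>.116)&(z<.14); print(r.sum())
if r.any(): print('tab top y',np.percentile(q[...,1][r],[2,50,98]).round(4),'x',np.percentile(q[...,0][r],[2,50,98]).round(4),'z',np.median(z[r]).round(4))
E
```

```text
t: 13.9
eef_pos: [0.4487, 0.2737, 0.2562]
tool_rot: [-0.287, -3.128, 0.002]
force: [0.8, 0.2, -0.6]
gripper_width: 0.599
grip_force: 0.0
(array([ 0, 28, 82, 39, 62, 73, 68, 77, 78, 74, 79, 81, 81, 81, 70, 76, 79,
       75, 82, 76, 76, 77, 42, 21, 21, 17,  2, 19,  0,  0,  0,  0,  0,  0]), array([-0.11 , -0.106, -0.102, -0.098, -0.094, -0.09 , -0.086, -0.082,
       -0.078, -0.074, -0.07 , -0.066, -0.062, -0.058, -0.054, -0.05 ,
       -0.046, -0.042, -0.038, -0.034, -0.03 , -0.026, -0.022, -0.018,
       -0.014, -0.01 , -0.006, -0.002,  0.002,  0.006,  0.01 ,  0.014,
        0.018,  0.022,  0.026]))
180
tab top y [-0.0065 -0.0002  0.0051] x [-0.0218 -0.0005  0.0203] z 0.1219
```

View pics/end.png

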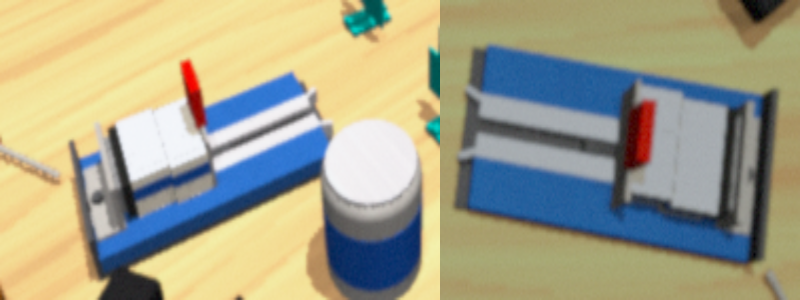

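The divider stands upright in the slot, with its tab at (640,135) in the right panel and its top at z = 0.122. Both cartons are upright, tight against the backstop and against the panel, so I'll hand it in.

```bash
python3 -c "
from plant import close_job
print(close_job())"
```

```text
the job is handed in; nothing more can be done
None
```

I handed the job in at about 14 s. The medium divider stands upright and released in the slot, snug against the two cartons, which are tight on the backstop after a push that peaked at about 14 N at the wrist. I never touched the other two dividers, and no verdict came back on hand-in.

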